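# Tap a bearing cup square into the drone stand's pivot block

## Task

The bearing cup stands just started in the blue block. With the white plastic drift, tap it down on its two orange lugs in turn, a part of the way at a time, so that it never leans more than 10 degrees, until both lugs lie fully home on the block. Then stand the white drift upright on the bench again; leave the steel drift where it is, and let only the drift, not the gripper, press on the cup and block.

Things in the scene. Friction and masses are not known exactly. Their poses are not given: they have to be found in the camera images.
- block: blue block fixed to the bench, 90 x 150 x 55 mm (x, y, z), origin at the centre of its underside, z up. In its central upright bore sits the bright metal cup: a round flange 72 mm across, 42 mm open, with an orange lug at either side. Pressing the flange between the lugs rocks the cup sideways. (A grey block with a finished cup is scenery.)
- lug_a (a point): centre of the top of the orange lug (28 x 28 x 8 mm) on the block's +y side, 45 mm from the bore's axis; z: the cup's axis. Top 81 to 87 mm above the bench at first, 63 mm when home on the block. Resists with 6 N (9 N at 30 mm/s) and stays where left. Pressed at its centre it sinks while the other stays and the cup leans: 10 degrees at 15.6 mm difference.
- lug_b (a point): the same for the orange lug on the block's -y side, 45 mm from the bore's axis. At the start one lug may stand up to 5 mm higher than the other.
- white_drift_mid (a point): centre, half-way up, of the white plastic drift: an upright round bar 32 mm in diameter and 90 mm high, about 85 g, standing loose on the bench; its flat striking end is its lower end, 24 mm across, 45 mm below this point. z axis along the bar.
- steel_drift_mid (a point): the same point of a dark steel drift of the same shape and size, 0.5 kg: not to be used. The two drifts stand on either side of the block, either one on either side.
There are look-alikes about, which are no part of the job. What is shaped like the block but purple is not meant. Leave any yellow look-alike of the part that bears white_drift_mid alone.

How it is judged (in metres and radians):
At the end, for the whole second after the job is handed in: Both lug tops lie less than 67 mm above the bench (home is 63 mm) and the cup leans less than 10 degrees; the white drift stands released, at rest and within 10 degrees of upright on the bench; the steel drift is within 20 mm of where it was (height (world z) of each of lug_a, lug_b below 0.067 m and angle between each of lug_a, white_drift_mid's own z axis and vertical below 0.1745 rad and height (world z) of white_drift_mid between 0.04 and 0.05 m and linear speed of white_drift below 0.03 m/s and distance of steel_drift_mid from where it was at the start of the episode below 0.02 m); the robot touches nothing.
It fails at once if the cup leans more than 10 degrees (angle between lug_a's own z axis and vertical above 0.1745 rad).
It fails at once if the steel drift is moved by more than 20 mm (distance of steel_drift_mid from where it was at the start of the episode above 0.02 m).
It fails at once if the robot itself presses on the block or the cup (more than 3 N) (contact force between the arm and block above 3 N).
It fails at once if the gripper's fingers press on the block or the cup (more than 3 N) (contact force between the fingers and block above 3 N).
It also fails if it takes over 51 s, if anything falls off the work surface, if the arm or the gripper's body presses on something with over 40 N, if the wrist force passes 120 N, or if a joint passes its speed limit or range.

## Robot

A 7-joint arm with a two-finger parallel gripper is mounted at the origin on the work surface. World frame = base frame: x ahead of the robot, y to its left, z up, the work surface at z = 0. Lengths are in mm, angles in rad, forces in N, time in s.
With the tool pointing down it reaches from about 400 to 875 mm from the base axis. Payload 19.3 kg.
Tool frame: the origin (TCP) lies at the very end of the fingers, on their centre line; the grasp point (between the pads) lies 19 mm behind it (grip_point_offset is the z of the grasp point in the tool frame, in mm); z points along the fingers, y is the line along which they close (so a half turn about z gives the same grasp; the last joint's range is limited). The gripper opens to 85 mm and grips with 20 to 120 N. Pads are 22 mm wide; open, the fingers measure 114 mm over their backs; the gripper's body (76 mm by 85 mm) begins 54 mm behind the grasp point. The pads swing forward as they close: fully open they stand 13 mm farther back than shut.
Start: joints at [-1.417, 0.521, -0.036, 1.599, 0.021, 1.021, -0.113], TCP at [138.73, 609.4, 231.291] pointing down, gripper open.
Joint ranges: [-2.91, 2.91], [-0.3, 2.13], [-1.5, 1.42], [0.17, 2.43], [-1.26, 4.41], [0.16, 1.93], [-2.52, 2.52]. Speed limits (rad/s): [1.89, 1.89, 2.39, 2.39, 3.01, 3.01, 3.01].

## Interface

Orientations are given as a 3x3 rotation matrix whose columns are the frame's x, y, z axes.
In Python, from workcell import movep, movel, goto_joints, open_gripper, clamp, wait, inverse_kinematics, read_state, camera, PlanningError, finish_job, grip_point_offset gives the robot as it stands. Calls block until the motion is done:
- movep(position, orientation): joint-space move of the TCP to a pose.
- movel(position, frame=None, max_speed=150, guard=None): straight line of the TCP; frame=None keeps the orientation; max_speed is the mean speed in mm/s. With guard (N) it stops when the force on the tool has changed by that much, and returns True; else False.
- goto_joints(angles): joint-space move.
- open_gripper() and clamp(): open the fingers fully, or close them until they stop; the grip force is fixed at half the most.
- wait(seconds).
- inverse_kinematics(position, orientation): joint angles nearest the present ones, or None.
- read_state(): the state.
- camera(name): name is "scene" or "top"; returns a dict with "image" (384x512x3 uint8, blue, green, red), "range_z" (384x512 float32, mm along the optical axis (not along the pixel's ray), 0 where there is no reading), "fx", "fy", "cx", "cy" (pixels), "cam_to_world" (4x4, takes a point from camera to world coordinates). Camera axes: x right, y up, looking along -z (the intrinsics and any distortion apply to the point x, -y, -z); pixel columns grow to the right and rows downward; lengths in mm; the calibration is good to about 2 mm. A picture is of the moment at which its call begins.
A pose or a line that the arm cannot do raises PlanningError and nothing moves.
- finish_job(): hands the job in; it is judged then, once.
The state is a dict: "time": time; "qpos": joint angles; "qvel": joint speeds; "joint_efforts": joint torques, N m; "eef_pos": TCP position; "tool_rot": TCP orientation; "ft_force": force on the tool from outside, world axes, zero at the start; "torque": the same for the moment, N m; "finger_gap": finger opening in mm; "gripper_force": force on a finger pad.
Only numpy, scipy, OpenCV 4.12 (cv2) and the standard library are available. Lean on these libraries where they do the work, as an engineer would, in place of code of your own. Each camera call takes 0.05 s, during which the arm holds its last target. There are 200 camera calls.

## Working session

There is one attempt and no reset: what is moved stays moved. The work goes in short steps, each a Python script; the robot and the scene stay as the last script left them, time stands still between calls to the robot, and variables do not carry over. Pictures are saved under pics/ and viewed, at most 10 in all, crops included, and the job is handed in when it is done.

```bash
ls; mkdir -p pics
python3 - <<'E'
from workcell import *
import cv2,numpy as np
for n in("scene","top"):
    c=camera(n); cv2.imwrite(f"pics/{n}0.png",c["image"]); np.savez(f"{n}0.npz",**c)
    print(n,c["fx"],c["cx"],c["cy"],np.round(c["cam_to_world"],3).tolist(),[k for k in c])
s=read_state();print(s["time"],s["tool_rot"],s["ft_force"],grip_point_offset)
a=[cv2.imread(f"pics/{n}0.png") for n in("scene","top")]
E
```

```text
pics
scene 429.82159264185185 253.8402597682878 190.31190046903603 [[0.054, -0.569, 0.82, 1239.617], [0.998, 0.024, -0.05, -25.753], [0.009, 0.822, 0.57, 614.454], [0.0, 0.0, 0.0, 1.0]] ['image', 'range_z', 'fx', 'fy', 'cx', 'cy', 'cam_to_world']
top 472.2673756614357 251.23973726237273 187.14508448388685 [[-0.018, 0.986, -0.168, 310.107], [-1.0, -0.016, 0.018, 29.395], [0.015, 0.168, 0.986, 1121.622], [0.0, 0.0, 0.0, 1.0]] ['image', 'range_z', 'fx', 'fy', 'cx', 'cy', 'cam_to_world']
0.1 [[-9.75064927e-01  2.21919725e-01 -1.56011075e-04]
 [ 2.21919770e-01  9.75064429e-01 -9.87922084e-04]
 [-6.71185477e-05 -9.97910116e-04 -9.99999500e-01]] [-0.67341372  0.18069511  0.8375346 ] -18.700000000000003
```

View pics/scene0.png

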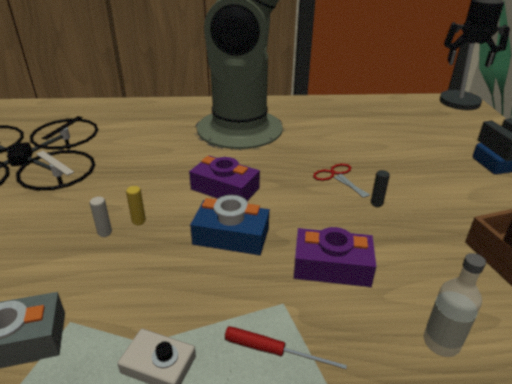

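View pics/top0.png

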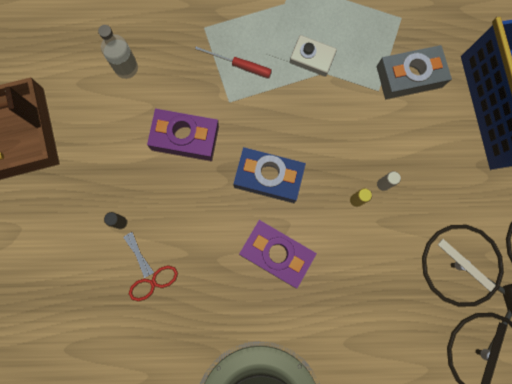

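The scene shows three candidate drifts: a white/grey one at (101,216) in scene and (393,179) in top, a yellow one at (135,205)/(364,196), and a dark one at (380,188)/(115,220). White is the one to use, yellow is the look-alike and dark is the steel drift. The blue block is at (230,225)/(270,173), while the purple ones at (225,177), (335,257) and the grey one at (25,330) are not meant. Next I'll measure them and confirm in a crop.

```bash
cat > h.py <<'E'
import numpy as np,cv2
from workcell import *
def ray(c,u,v):
    M=c["cam_to_world"]; d=M[:3,:3]@np.array([(u-c["cx"])/c["fx"],-(v-c["cy"])/c["fy"],-1.]); return M[:3,3],d
def onplane(c,u,v,z):
    o,d=ray(c,u,v); return o+d*(z-o[2])/d[2]
def tri(c1,p1,c2,p2):
    (o1,d1),(o2,d2)=ray(c1,*p1),ray(c2,*p2)
    t=np.linalg.lstsq(np.c_[d1,-d2],o2-o1,rcond=None)[0]; a,b=o1+t[0]*d1,o2+t[1]*d2
    return (a+b)/2,np.linalg.norm(a-b)
def depth_pts(c,m):
    v,u=np.nonzero(m&(c["range_z"]>0)); z=c["range_z"][v,u]; M=c["cam_to_world"]
    P=np.c_[(u-c["cx"])/c["fx"]*z,-(v-c["cy"])/c["fy"]*z,-z]; return P@M[:3,:3].T+M[:3,3]
def blobs(m,amin=15):
    n,l,s,ce=cv2.connectedComponentsWithStats(m.astype(np.uint8),connectivity=8)
    return [(s[i,4],ce[i],l==i) for i in range(1,n) if s[i,4]>=amin]
def hsv(c): return cv2.cvtColor(c["image"],cv2.COLOR_BGR2HSV)
def orange(c):
    h=hsv(c); return cv2.inRange(h,(5,150,130),(16,255,255))>0
def box(c,x0,y0,x1,y1):
    m=np.zeros(c["image"].shape[:2],bool); m[y0:y1,x0:x1]=1; return m
E
python3 - <<'E'
from h import *
S,T=[{k:v for k,v in np.load(f"{n}0.npz").items()} for n in("scene","top")]
for nm,c,b in(("S",S,(188,190,275,255)),("T",T,(230,145,310,205))):
    m=orange(c)&box(c,*b)
    for a,ce,mm in blobs(m):
        P=depth_pts(c,cv2.erode(mm.astype(np.uint8),np.ones((3,3)))>0); print(nm,"lug",a,ce.round(1),np.median(P,0).round(1),onplane(c,*ce,84).round(1))
m=(cv2.inRange(hsv(T),(100,120,40),(125,255,255))>0)&box(T,225,140,315,210)
m|=orange(T)&box(T,*(230,145,310,205))
P=depth_pts(T,m);P=P[abs(P[:,2]-55)<4]; print("blue top z",np.median(P[:,2]),cv2.minAreaRect(P[:,:2].astype(np.float32)))
for nm,b in(("white",(380,165,408,195)),("yellow",(350,182,376,212)),("steel",(100,208,130,232))):
    P=depth_pts(T,box(T,*b)); Q=P[P[:,2]>82]; print(nm,len(Q),cv2.minEnclosingCircle(Q[:,:2].astype(np.float32)),np.median(Q[:,2]),np.median(Q,0)[:2])
for nm,b in(("white",(85,190,115,242)),("yellow",(120,180,150,230))):
    P=depth_pts(S,box(S,*b)); Q=P[P[:,2]>84]; print("S",nm,len(Q),Q.mean(0),Q.min(0),Q.max(0))
r=lambda i:cv2.resize(i,(390,390),interpolation=cv2.INTER_CUBIC)
cv2.imwrite("pics/crop1.png",np.hstack([r(S["image"][170:260,80:170]),r(T["image"][145:215,340:410])]))
E
```

```text
S lug 87 [208.8 202. ] [513.9 -75.5  83. ] [514.3 -75.6  84. ]
S lug 97 [252.2 208. ] [538.9  13.4  83.6] [538.8  13.6  84. ]
T lug 32 [248.1 162. ] [545.4  16.8  88.8] [544.4  16.6  84. ]
T lug 85 [290.3 175.5] [510.1 -78.5  87.7] [512.  -77.4  84. ]
blue top z 55.77289766356 ((523.0946044921875, -31.597747802734375), (145.49082946777344, 87.88320922851562), 74.54069519042969)
white 161 ((502.0038146972656, -307.3831787109375), 16.12912368774414) 90.10578744735767 [ 501.30694967 -306.01469881]
yellow 163 ((464.1925048828125, -240.81298828125), 15.826156616210938) 90.62785688042322 [ 463.8002271 -239.2543779]
steel 175 ((421.0742492675781, 318.3706359863281), 16.431678771972656) 90.4436928629409 [420.31997753 317.27862562]
S white 113 [ 505.81045611 -306.90484333   86.92098991] [ 488.172845   -323.10180428   84.15674192] [ 519.44848174 -292.39884341   89.18634973]
S yellow 105 [ 468.26453015 -240.31640676   86.86231663] [ 451.95419208 -255.24833586   84.05381761] [ 482.25187701 -226.13783631   88.93903423]
```

View pics/crop1.png

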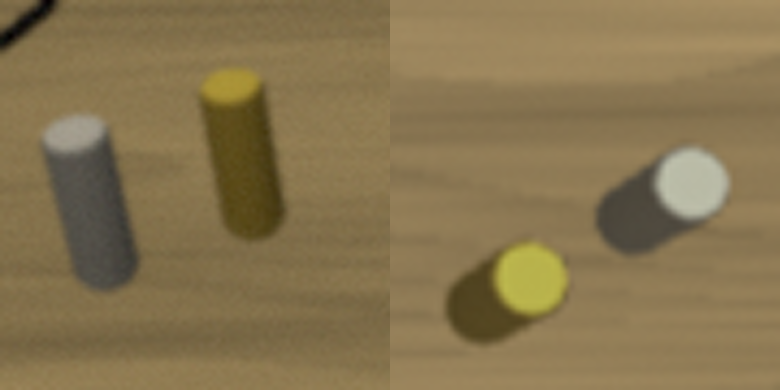

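The crop shows the white drift at left (75,135) in scene and (690,182) in top, with the yellow look-alike about 76 mm away. I'll grasp the white one with the closing line perpendicular to the direction of the yellow one.

```bash
cat >> h.py <<'E'
W=np.array([502.5,-306.8]); Y=np.array([464.8,-240.5]); C=np.array([524.8,-31.2]); U=np.array([.269,.963])
d=(Y-W)/np.linalg.norm(Y-W); y=np.array([-d[1],d[0],0]); z=np.array([0,0,-1.])
R1=np.c_[np.cross(y,z),y,z]; R2=np.c_[-np.cross(y,z),-y,z]
ZG=46.3
def st(t=""):
    s=read_state(); print(t,round(s["time"],2),s["eef_pos"],np.round(s["ft_force"],1),round(s["finger_gap"],1),s["gripper_force"]); return s
E
python3 - <<'E'
from h import *
S=dict(np.load("scene0.npz")); P=depth_pts(S,box(S,212,193,250,215)); r=np.hypot(*(P[:,:2]-C).T)
print("ring z",np.percentile(P[(r>24)&(r<33)&(P[:,2]>70)][:,2],[10,50,90]))
q0=np.array(read_state()["qpos"])
best=min((R for R in(R1,R2) if inverse_kinematics([*W,180],R) is not None),key=lambda R:abs(inverse_kinematics([*W,180],R)-q0).sum())
print(inverse_kinematics([*W,180],best)); np.save("R.npy",best)
movep([*W,180],best); st("above")
movel([*W,ZG],max_speed=120); st("down"); clamp(); st("clamped")
movel([*W,ZG+130],max_speed=120); st("up")
for n in("scene","top"):
    c=camera(n); cv2.imwrite(f"pics/{n}1.png",c["image"]); np.savez(f"{n}1.npz",**c)
a=cv2.imread("pics/scene1.png")[100:280,40:300]; cv2.imwrite("pics/s1c.png",cv2.resize(a,None,fx=3,fy=3))
E
```

```text
ring z [82.1060476  83.35738662 84.57210087]
[ 0.08254722  0.58425523  0.53563858  1.76931832 -0.37075867  0.88986631
  1.29927066]
above 3.54 [ 502.93450263 -306.17910382  180.00076755] [-0.3  0.2  0.2] 85.4 0.0
down 4.81 [ 502.85473558 -307.01803358   46.93882439] [ 0.2  0.3 -0.7] 85.6 0.0
clamped 5.36 [ 502.62428352 -306.92324413   46.6686532 ] [-1.2  0.3  6.4] 30.8 58.8693630695343
up 6.59 [ 502.20320559 -306.57172055  175.62057169] [-0.6  0.7 -1.1] 30.4 59.23828482627869
```

View pics/s1c.png

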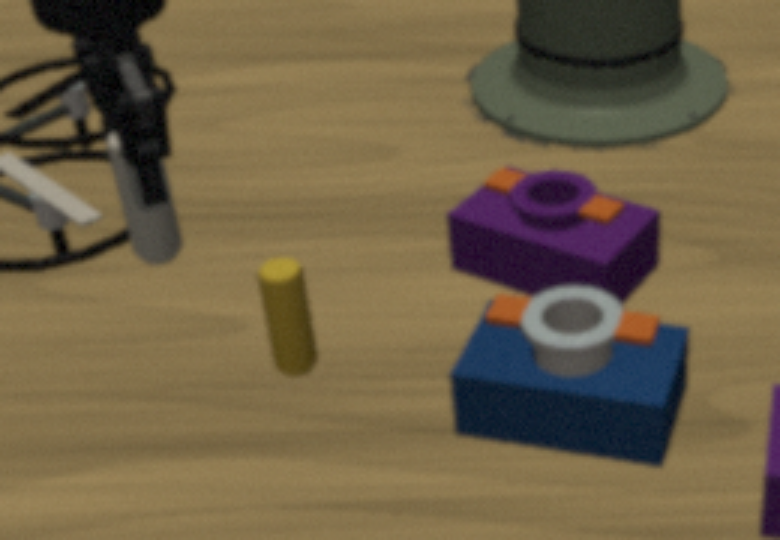

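The drift is held upright at crop (150,200), and the blue block's lugs are visible at (508,308) and (636,327). Now I'll press the lugs in turn.

```bash
cat >> h.py <<'E'
OFF=46.7
L={"a":C+46*U,"b":C-46*U}
def bot(): return read_state()["eef_pos"][2]-OFF
E
python3 - <<'E'
from h import *
movel([*L["b"],OFF+105],max_speed=200); st("over b")
for k,h in(("b",78.5),("a",76)):
    movel([*L[k],OFF+100],max_speed=150)
    hit=movel([*L[k],OFF+77],max_speed=25,guard=4); print(k,hit,"contact",bot())
    if not hit: print("no contact"); break
    g=movel([*L[k],OFF+h],max_speed=15,guard=25); st(f"{k} {g} {bot():.1f}")
    movel([*L[k],OFF+100],max_speed=100)
movel([*L["b"],OFF+120]); movel([*(L["b"]+[-20,-120]),OFF+120],max_speed=200)
for n in("scene","top"):
    c=camera(n); cv2.imwrite(f"pics/{n}2.png",c["image"]); np.savez(f"{n}2.npz",**c)
    for a,ce,mm in blobs(orange(c)&box(c,*((188,190,275,255) if n=="scene" else (230,145,310,205)))):
        print(n,a,ce.round(1),np.median(depth_pts(c,cv2.erode(mm.astype(np.uint8),np.ones((3,3)))>0),0).round(1))
st("end")
a=cv2.imread("pics/scene2.png")[100:280,40:300]; cv2.imwrite("pics/s2c.png",cv2.resize(a,None,fx=3,fy=3))
E
```

```text
over b 8.01 [512.39182551 -76.54769803 151.86757235] [-0.9 -0.3 -0.3] 30.7 59.247746765613556
b True contact 84.23750538690028
b False 78.5 9.45 [512.19385938 -75.86315565 125.17780732] [-1.2 -2.7  2.8] 30.8 59.72720414400101
a True contact 85.39249581321828
a False 76.0 11.99 [537.19977046  13.35302247 122.66152042] [-0.3  1.9  2.4] 30.6 59.56589698791504
scene 85 [208.8 205.3] [513.7 -75.8  75.2]
scene 93 [251.8 212.2] [539.3  13.   73.5]
top 43 [248.6 163.7] [543.7  14.5  76.5]
top 18 [288.2 171.6] [520.9 -70.7  80.4]
end 14.02 [ 492.89540475 -193.85774946  166.5234237 ] [ 0.5 -0.  -0.9] 30.5 59.27995294332504
```

View pics/s2c.png

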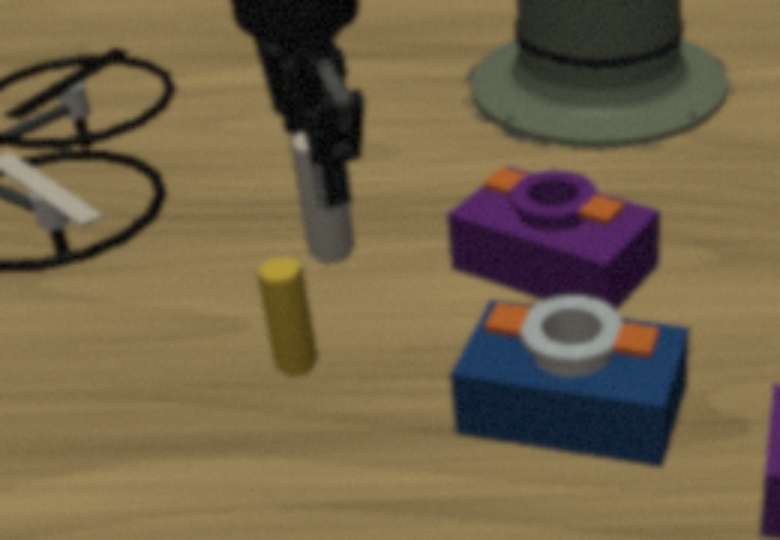

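The cup has sunk nearly level, with the lugs now at crop (507,318) and (635,338), and the drift is still upright. I'll carry on down to home.

Run:
```python
from h import *
def press(k,top,h):
    movel([*L[k],OFF+top],max_speed=150)
    g=movel([*L[k],OFF+h],max_speed=22,guard=30); st(f"{k} {g} {bot():.1f}")
    movel([*L[k],OFF+top],max_speed=100)
movel([*L["b"],OFF+100],max_speed=200)
press("b",84,69.5); movel([*L["b"],OFF+88]); movel([*L["a"],OFF+88])
press("a",84,62.5); movel([*L["a"],OFF+82]); movel([*L["b"],OFF+82])
press("b",76,62); movel([*L["b"],OFF+82]); movel([*L["a"],OFF+82])
press("a",76,61.5)
movel([*L["a"],OFF+110]); movel([*(L["b"]+[-20,-120]),OFF+120],max_speed=200)
for n in("scene","top"):
    c=camera(n); cv2.imwrite(f"pics/{n}3.png",c["image"]); np.savez(f"{n}3.npz",**c)
    for a,ce,mm in blobs(orange(c)&box(c,*((188,190,275,255) if n=="scene" else (230,145,310,205)))):
        print(n,a,ce.round(1),np.median(depth_pts(c,cv2.erode(mm.astype(np.uint8),np.ones((3,3)))>0),0).round(1))
st("end")
a=cv2.imread("pics/scene3.png")[100:280,40:300]; cv2.imwrite("pics/s3c.png",cv2.resize(a,None,fx=3,fy=3))
```

```text
b False 69.5 15.85 [512.52374349 -75.68674327 116.17047758] [ 0.6 -1.4  2.6] 30.4 59.59985554218292
a False 62.7 18.53 [537.58721108  13.53476623 109.38400443] [-0.7  2.4 11.1] 30.7 60.37917226552963
b False 62.4 20.95 [512.84539764 -75.41304335 109.05509133] [-0.8  1.9 14.3] 30.8 60.6670680642128
a False 61.8 23.32 [537.33456071  13.08482838 108.51857266] [-2.7  0.3 11.5] 30.7 60.788260102272034
scene 78 [209.4 211.1] [513.7 -75.4  60.4]
scene 90 [252.3 217.4] [539.1  13.7  60.1]
top 26 [248.5 163.9] [545.2  16.6  65.1]
top 49 [289.3 177.1] [nan nan nan]
end 25.3 [ 492.70411675 -194.45173572  166.53798432] [-0.3 -0.9 -1.2] 30.9 59.46800261735916
  return _methods._mean(a, axis=axis, dtype=dtype,
  ret = um.true_divide(
```

View pics/s3c.png

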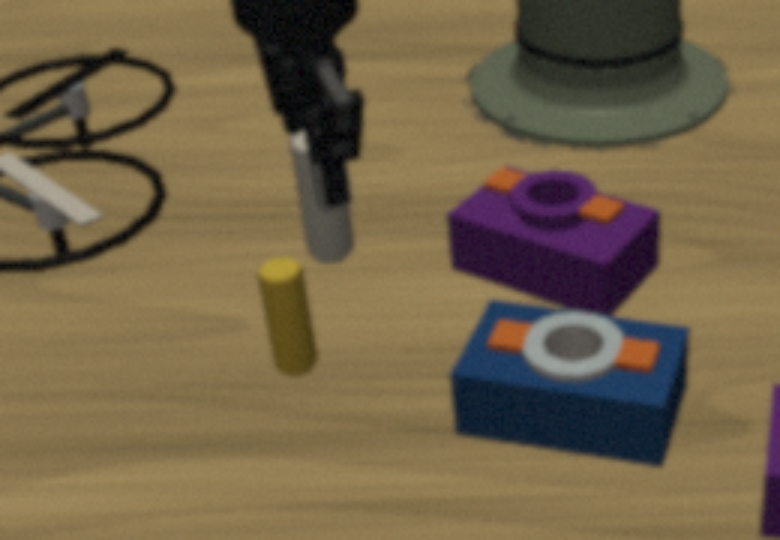

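Both lugs lie flat on the block, at crop (510,335) and (638,353). The force rose to 11–14 N at about 62 mm, which confirms they are home. Next I'll put the drift back at its original spot.

Run:
```python
from h import *
movel([*W,OFF+115],max_speed=150)
movel([*W,OFF+12],max_speed=100)
g=movel([*W,OFF-4],max_speed=12,guard=4); st(f"touch {g} {bot():.1f}")
open_gripper(); wait(.4); st("open")
p=read_state()["eef_pos"]; movel([p[0],p[1],200],max_speed=100)
movel([p[0]-60,p[1]-100,230],max_speed=150); wait(.3)
S,T=camera("scene"),camera("top")
P=depth_pts(T,box(T,370,155,415,205)); Q=P[(P[:,2]>82)&(P[:,2]<100)]; print(len(Q),cv2.minEnclosingCircle(Q[:,:2].astype(np.float32)),np.median(Q[:,2]))
st("end"); a=S["image"][100:280,40:300]; cv2.imwrite("pics/s4c.png",cv2.resize(a,None,fx=3,fy=3))
```

```text
touch True -0.0 28.32 [ 502.50532759 -306.90901803   46.66881487] [-1.1  0.2  9.2] 30.5 60.289594531059265
open 29.3 [ 502.17261415 -306.60006475   46.19995109] [ 0.4 -0.2  0. ] 85.5 0.0
176 ((485.83245849609375, -284.2016296386719), 44.18663024902344) 90.17456064307282
end 32.34 [ 442.33538194 -406.36060959  229.94708615] [-0.2 -0.3 -0.2] 85.3 0.0
```

View pics/s4c.png

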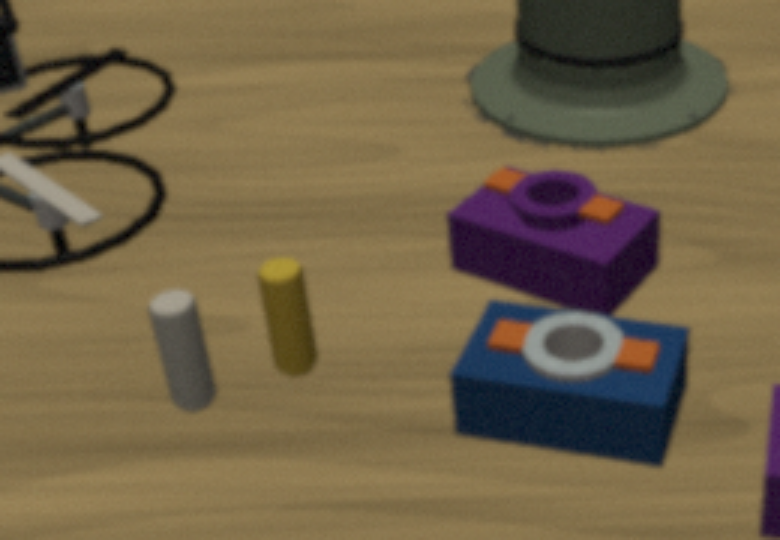

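The white drift stands upright and released at crop (182,350), the cup is home, and the arm is clear. Touching the bench at 0.0 mm shows the drift never slipped in the grip.

```bash
python3 -c "
from workcell import *
print(finish_job())"
```

```text
the job is handed in; nothing more can be done
None
```

I tapped the cup home on both lugs, stood the white drift upright back in its original spot, never went near the steel drift, and handed the job in at about 32 s; no verdict came back.

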